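# Find the high spot of a printer camshaft on bench centres with a dial gauge

### The job

The stencil printer's lift camshaft is set up between the bench centres. Slide the dial gauge fully in against its stops so that its plunger rides on the cam, then turn the camshaft through one complete turn from where it stands while watching the gauge. Finally leave the camshaft standing with the cam's high spot on the plunger (the highest reading), the gauge still fully in, and the other things on the bench undisturbed.

Things in the scene. Friction and masses are not known exactly. Their poses are not given: they have to be found in the camera images.
- spindle (a joint): Turn in rad (unlimited, counts on past full turns) of the black handwheel (116 mm across) with crank handle, driving plate, carrier and camshaft, all as one, about the shaft axis. At 0 the handle stands straight above the axis; growing values carry it from the top towards the gauge (+x of crank_axis), then down. Starts within 0.3 of 0. About 0.08 N m of friction: stays where left.
- plunger (a joint): How far the gauge's sprung plunger is pushed in, m: 0 free; with the gauge fully in, 0.002 on the cam's round back and 0.012 at the high spot, the tip of its nose. 0.3 mm less at 0.1 rad of camshaft off the peak, 1.1 mm less at 0.2 rad; the nose lifts it over about 1 rad either side, alike. Spring 0.6 to 1.2 N.
- gauge_slide (a joint): Position of the gauge's carriage on its cross slide, m: grows as it is pushed towards the shaft (-x of slide_knob); starts between 0 and 0.010, fully in against its two stop pins at 0.035. About 4 N of friction; it stays where it is left.
- crank_grip (a point): Middle of the crank handle: black level round bar, 17 mm in diameter, 70 mm long, parallel to the shaft, spinning freely on its pin. It runs in an upright circle of 42 mm radius (58 to 142 mm above the table). The handwheel's face is 47 mm from this point, towards the bench centres. Use its position only; its orientation spins.
- crank_axis (a point): Fixed point on the shaft axis, 100 mm above the table: the centre of the circle that crank_grip runs in, 200 mm along -y of bench_centres from its middle. Axes as bench_centres: y along the shaft towards the tailstock, x level towards the gauge, z up.
- slide_knob (a point): Middle of the red upright knob (18 mm in diameter, 36 mm tall, its middle 110 mm above the table) at the side of the gauge's carriage, by which it is slid. Its x axis points away from the shaft: push it towards -x. The dial's edge is 30 mm beside it towards -y, its top 113 mm above the table; nothing else is close.
- dial_centre (a point): Centre of the dial gauge's white face (58 mm across, face up, 113 mm above the table). Axes as slide_knob; the plunger points along -x at the cam.
- spare_cam_mid (a point): Bystander: spare steel plate cam, 46 x 36 mm, 16 mm thick, lying on the table in front of the bench centres. Point 6 mm above its underside. Leave alone.
- spare_carrier_mid (a point): Bystander: spare dark steel shaft carrier, 65 mm long, 11 mm thick, lying in front of the bench centres. Point 6 mm above its underside. Leave alone.
- marker_mid (a point): Bystander: white marker pen with blue cap, 122 mm long, 16 mm thick, lying behind the headstock beside the gauge. Its middle. Leave alone.
- board_strip_mid (a point): Bystander: black strip of circuit boards, 48 x 180 mm, 4 mm thick, lying on the left. Leave alone.
- paste_jar_mid (a point): Bystander: green jar, 64 mm across, 70 mm tall, on the right; its middle. Leave alone.
- cleaner_bottle_mid (a point): Bystander: white bottle with a yellow cap, 60 mm across, 170 mm tall, on the right; its middle. Leave alone.
- screwdriver_mid (a point): Bystander: screwdriver with an orange handle, lying on the left; its middle. Leave alone.
- bench_centres: Green-grey bench centres, shaft axis level, 100 mm above the table; castings up to 133 mm high, 290 mm long. Origin: underside of the bed, below the shaft; x towards the gauge, y along the shaft from the crank end to the tailstock, z up. The steel cam on the camshaft is at y = +20 mm. The carrier that drives the camshaft is clamped on at a different angle each time: where the high spot is must be found.
- needle (a joint): Angle in rad of the red needle on the white dial: turns clockwise (seen from above) with the plunger, one full turn (6.28) per 16 mm. At 0 (plunger free) it points to the shaft; on the cam's round back about 0.8, at the high spot about 4.7.

How it is judged:
On the way, in this order (a step that is already met when the one before it is completed fails the run):
1. the gauge is slid fully in against its stops (within 0.7 mm) (value of joint gauge_slide above 0.0343 m), for 0.2 s.
2. with the gauge in, the camshaft has been turned through a complete turn, either way (value of joint gauge_slide above 0.0343 m and (value of joint spindle above 5.8 rad or value of joint spindle below -5.8 rad)), for 0.05 s.
At the end, for the whole second after the job is handed in: The gauge carriage is within 0.7 mm of its stops, the plunger is pushed in by more than 11 mm (its peak on the cam's high spot is 12 mm, so the camshaft is within about 10 degrees of it), and the camshaft stands still (under 0.05 rad/s) (value of joint gauge_slide above 0.0343 m and value of joint plunger above 0.011 m and velocity of joint spindle between -0.05 and 0.05 rad/s); the robot touches nothing.
It fails at once if a bystander is moved by more than 30 mm (distance of any of spare_cam_mid, spare_carrier_mid, marker_mid, board_strip_mid, paste_jar_mid, cleaner_bottle_mid, screwdriver_mid from where it was at the start of the episode above 0.03 m).
It also fails if it takes over 70 s, if anything falls off the work surface, if the arm or the gripper's body presses on something with over 40 N, if the wrist force passes 120 N, or if a joint passes its speed limit or range.

### The arm

A 6-joint arm with a two-finger parallel gripper is mounted at the origin on the work surface. World frame = base frame: x ahead of the robot, y to its left, z up, the work surface at z = 0. Lengths are in m, angles in rad, forces in N, time in s.
With the tool pointing down it reaches from about 0.35 to 0.975 m from the base axis. Payload 4.9 kg.
Tool frame: the origin (TCP) lies at the very end of the fingers, on their centre line; the grasp point (between the pads) lies 19 mm behind it; z points along the fingers, y is the direction in which the jaws open and shut (so a half turn about z gives the same grasp; the last joint's range is limited). The gripper opens to 85 mm and grips with 20 to 120 N. Pads are 22 mm wide; open, the fingers measure 114 mm over their backs; the gripper's body (76 mm by 85 mm) begins 54 mm behind the grasp point. The pads swing forward as they close: fully open they stand 13 mm farther back than shut.
Start: joints at [-1.42, 0.053, 1.613, -0, 1.476, -0.119], TCP at [0.167, -0.602, 0.231] pointing down, gripper open.
Joint ranges: [-3.01, 3.01], [-1.01, 2.22], [0.06, 2.58], [-1.02, 4.17], [0.09, 2.62], [-3.14, 3.14]. Speed limits (rad/s): [2.57, 2.57, 3.14, 3.14, 3.14, 3.14].

### API

Orientations are given as a unit quaternion [w, x, y, z].
In Python, from plant import state, eyes, job_done gives the robot as it stands.
- The arm moves only by the tool apply_moves, never from a script. Its argument "commands" is a list of rows, each an object with "linear": the shift along the tool's x, y, z in m, a list of three; "delta_rot": the turn, a rotation vector about the tool's x, y, z in degrees, a list of three; "fingers": the closure in counts, from 0 (fully open) to 255 (shut). In form: [{"linear": [x, y, z], "delta_rot": [wx, wy, wz], "fingers": fingers}, ...]. A call has exactly 8 rows; each row is the pose to reach, as a shift and turn from the pose commanded when the call began, along the tool's axes at that moment; what a row does not reach only later rows make up. A row lasts 1/10 s, in which the tool goes at most 50 mm and 8.59 degrees, less where a joint would pass 70% of its speed; a pose out of reach is approached as far as the arm can. A call with a gripper value outside its range is refused whole. The fingers move at their own pace and stop on an object; the grip force is fixed at half the most. Time passes only in rows, so rows that repeat a pose let the fingers close, or fill a call up. It gives the time, the measured TCP pose, the force and the opening at its end, in the units of the state.
- state(): the state, without advancing time (a new reading comes with each control period).
- eyes.grab_frame(name): name is "scene" or "top"; returns the picture (400x640x3 uint8, red, green, blue); there is no depth.
- eyes.camera_params(name): a dict with "fx", "fy", "cx", "cy" (pixels), "position" and "rotation" of the camera in the world. Camera axes: x right, y down, z forward; pixel columns grow to the right and rows downward; lengths in m; the calibration is good to about 2 mm. A picture is of the moment at which its call begins. camera_params takes no time and is no camera call.
- job_done(): hands the job in, once; it reports no verdict.
The state is a dict: "time": time; "joint_pos": joint angles; "joint_vel": joint speeds; "joint_efforts": joint torques, N m; "tool_pos": TCP position; "tool_rot": TCP orientation; "contact_force": force on the tool from outside, world axes, zero at the start; "ft_torque": the same for the moment, N m; "gripper_width": opening from 0.0 (shut) to 1.0 (fully open).
Only numpy, scipy, OpenCV 4.12 (cv2) and the standard library are available. Lean on these libraries where they do the work, as an engineer would, in place of code of your own. Each camera call takes 0.05 s, during which the arm holds its last target.

## Working session

There is one attempt and no reset: what is moved stays moved. The work goes in short steps, Python scripts to look and compute and a tool call to move; the robot and the scene stay as the last step left them, time stands still between calls to the robot, and variables do not carry over. Pictures are saved under pics/ and viewed, and the job is handed in when it is done.

Besides the shell and the picture viewer there is one more tool, called after ">>>" by a JSON object that holds its "name" and its "arguments". apply_moves: Moves the arm, as the interface text tells. Its arguments: {"type":"object","properties":{"commands":{"type":"array","items":{"type":"object","properties":{"linear":{"type":"array","items":{"type":"number"}},"delta_rot":{"type":"array","items":{"type":"number"}},"fingers":{"type":"number"}}}}},"required":["commands"]}

```bash
ls; mkdir -p pics; python3 - <<'E'
from plant import state, eyes
import cv2
for n in("scene","top"):
    cv2.imwrite(f"pics/{n}0.png",eyes.grab_frame(n)[:,:,::-1]); print(n,eyes.camera_params(n))
print(state())
E
```

```text
pics
scene {'fx': 384.10365405101277, 'fy': 384.10365405101277, 'cx': 319.15129109319753, 'cy': 196.9215212816842, 'position': array([1.08058632, 0.85107207, 0.96472826]), 'rotation': array([-0.11709898,  0.27915733,  0.86825224, -0.39306115])}
top {'fx': 416.03740359919703, 'fy': 416.03740359919703, 'cx': 318.34831615280785, 'cy': 203.11670678681068, 'position': array([0.2484509 , 0.00159188, 1.58268595]), 'rotation': array([ 0.07484097, -0.69402962,  0.71357489, -0.05943566])}
{'time': 0.1, 'joint_pos': array([-1.41997245e+00,  5.33009823e-02,  1.61412982e+00,  1.60747836e-05,
        1.47599624e+00, -1.18984117e-01]), 'joint_vel': array([-7.00152714e-05, -1.01703138e-03, -4.10270424e-03, -9.17473580e-05,
        2.68391037e-03,  2.08827247e-03]), 'joint_efforts': array([ 1.02628317e-03, -3.94900775e+01, -3.71364570e+01, -6.89897547e-05,
        3.93555456e-03, -9.54455544e-06]), 'tool_pos': array([ 0.16652252, -0.60183688,  0.23019572]), 'tool_rot': array([-9.17203720e-04,  9.90913934e-01,  1.34494363e-01, -6.60139150e-06]), 'contact_force': array([ 0.49943683, -0.51862845,  1.33997043]), 'ft_torque': array([ 0.00825766, -0.03832381,  0.02142914]), 'gripper_width': 1.0021143724883046}
```

View pics/scene0.png

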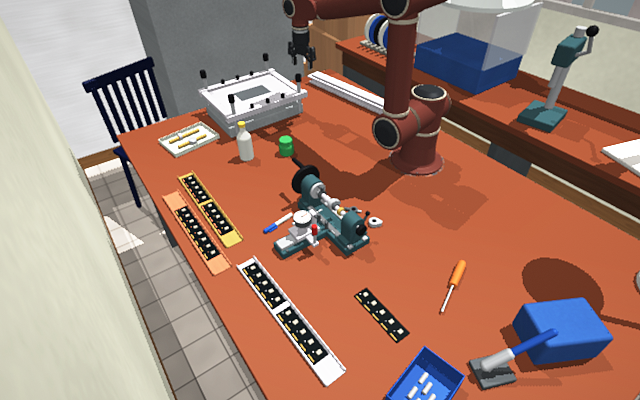

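View pics/top0.png

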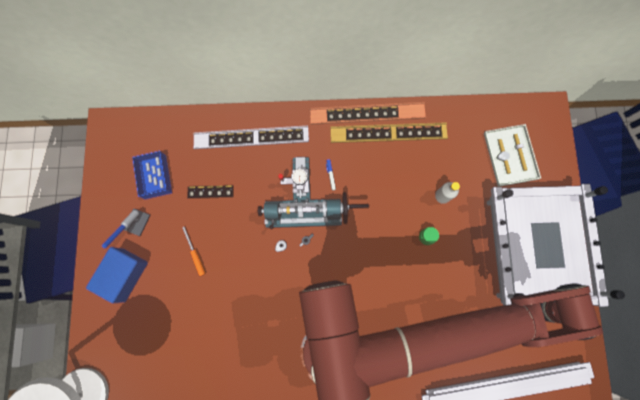

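The top view has +x up and -y to the right. The bench centres are at about (305,212), the crank at about (360,206) on the -y side, and the gauge at about (300,178), farther out in +x. I'll enlarge these areas.

```bash
cat > h.py <<'E'
import numpy as np, cv2
from plant import state, eyes
from scipy.spatial.transform import Rotation as R
def cam(n):
    p=eyes.camera_params(n); q=p['rotation']
    M=R.from_quat(q,scalar_first=True).as_matrix() if np.ndim(q)==1 else q
    return p,M
def ray(n,u,v):
    p,M=cam(n); d=M@np.array([(u-p['cx'])/p['fx'],(v-p['cy'])/p['fy'],1]); return p['position'],d
def atz(n,u,v,z):
    o,d=ray(n,u,v); return o+d*(z-o[2])/d[2]
def proj(n,X):
    p,M=cam(n); c=M.T@(np.asarray(X)-p['position']); return np.array([p['fx']*c[0]/c[2]+p['cx'],p['fy']*c[1]/c[2]+p['cy']])
def crop(n,x0,y0,w,h,s,name,img=None):
    im=eyes.grab_frame(n) if img is None else img
    c=cv2.resize(np.ascontiguousarray(im[y0:y0+h,x0:x0+w,::-1]),None,fx=s,fy=s,interpolation=cv2.INTER_CUBIC)
    for i in range(0,w,10): cv2.line(c,(i*s,0),(i*s,6 if i%50 else 14),(0,255,255),1)
    for i in range(0,h,10): cv2.line(c,(0,i*s),(6 if i%50 else 14,i*s),(0,255,255),1)
    cv2.imwrite(f"pics/{name}.png",c); return im
E
python3 - <<'E'
from h import *
t=cv2.imread('pics/top0.png')[:,:,::-1]; s=cv2.imread('pics/scene0.png')[:,:,::-1]
crop('top',250,150,130,100,6,'t0c',t); crop('scene',255,150,130,110,6-1,'s0c',s)
print(atz('top',318,203,0),proj('top',[0.1665,-.602,.2302]),proj('scene',[0.1665,-.602,.2302]))
E
```

```text
[0.55414455 0.03365726 0.        ] [522.46509173 304.76599974] [301.84812757  69.54460376]
```

View pics/t0c.png

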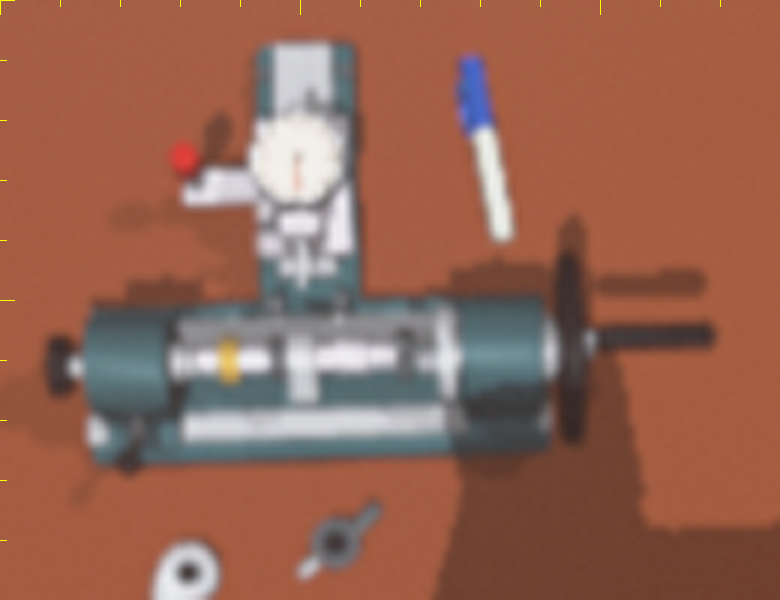

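View pics/s0c.png

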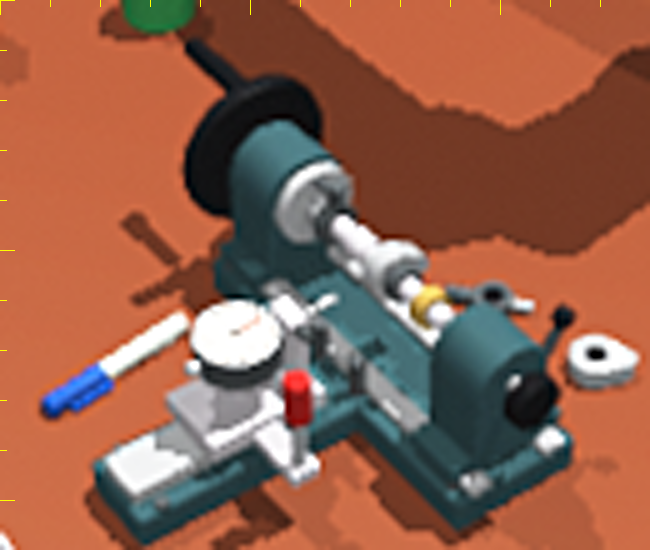

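```bash
python3 - <<'E'
from h import *
np.set_printoptions(precision=4,suppress=True)
T=lambda x,y:(250+x/6,150+y/6); S=lambda x,y:(255+x/5,150+y/5)
print('dial',atz('top',*T(297,158),.113),atz('scene',*S(237,335),.113))
print('knob',atz('top',*T(184,158),.128),atz('scene',*S(298,400),.11))
a=atz('top',*T(190,360),.11);b=atz('top',*T(440,355),.11)
print('shaft',a,b,np.degrees(np.arctan2((a-b)[0],(a-b)[1])))
a=atz('top',*T(600,337),.148);b=atz('top',*T(714,335),.148)
print('handle',a,b,(a+b)/2)
print('handle scene end',atz('scene',*S(190,45),.142),atz('scene',*S(240,82),.142))
print('wheel',atz('top',*T(572,345),.15))
# bed edges at z?; cross slide axis dir
a=atz('top',*T(303,60),.05);b=atz('top',*T(309,285),.05);print('slide',a,b)
print('bed',atz('top',*T(95,462),.03),atz('top',*T(550,452),.03))
E
```

```text
dial [0.6334 0.0963 0.113 ] [0.6357 0.1057 0.113 ]
knob [0.6316 0.1635 0.128 ] [0.6351 0.1724 0.11  ]
shaft [0.5112 0.1629 0.11  ] [0.5098 0.0128 0.11  ] 0.5416601366452315
handle [ 0.5109 -0.0811  0.148 ] [ 0.5101 -0.1474  0.148 ] [ 0.5105 -0.1143  0.148 ]
handle scene end [ 0.5132 -0.1403  0.142 ] [ 0.5085 -0.0814  0.142 ]
wheel [ 0.5063 -0.0645  0.15  ]
slide [0.7143 0.0955 0.05  ] [0.5674 0.0942 0.05  ]
bed [0.4621 0.2321 0.03  ] [ 0.4602 -0.0537  0.03  ]
```

The two cameras disagree by 7–9 mm in y. I'll check each one against the known TCP.

```bash
python3 - <<'E'
from h import *
t=cv2.imread('pics/top0.png')[:,:,::-1]; s=cv2.imread('pics/scene0.png')[:,:,::-1]
crop('scene',270,20,80,70,8,'s0g',s);crop('top',480,260,130,80,6,'t0g',t)
E
```

```text
(no output)
```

View pics/s0g.png

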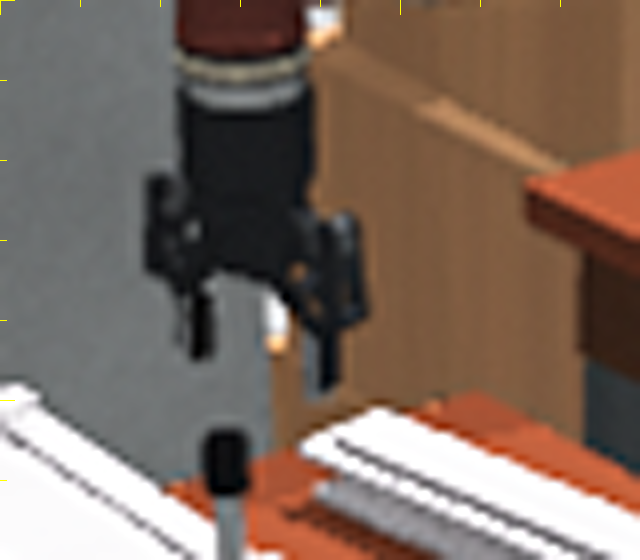

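View pics/t0g.png

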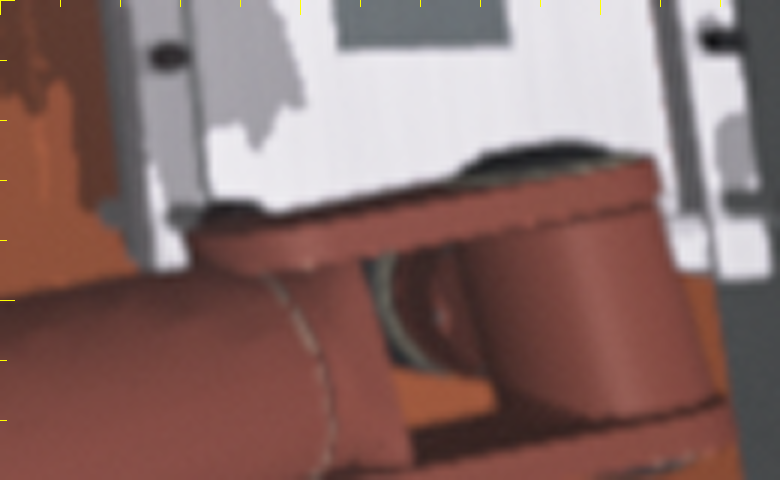

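```bash
python3 - <<'E'
from h import *
np.set_printoptions(precision=4,suppress=True)
T=lambda x,y:(250+x/6,150+y/6); S=lambda x,y:(255+x/5,150+y/5)
print(proj('scene',[.1665,-.602,.243]))
def tri(t,s):
    o1,d1=ray('top',*t);o2,d2=ray('scene',*s)
    k=np.linalg.lstsq(np.c_[d1,-d2],o2-o1,rcond=None)[0]; a=o1+k[0]*d1;b=o2+k[1]*d2
    return (a+b)/2,np.linalg.norm(a-b)
print('dial',tri(T(297,158),S(238,334)))
print('knobtop',tri(T(184,158),S(297,376)))
print('handle end',tri(T(713,335),S(190,45)))
print('pen cap end',tri(T(468,60),S(48,408)))
print('pen end',tri(T(503,238),S(185,318)))
print('sparecam hole',tri(T(188,572),S(597,353)))
print('tail knob',tri(T(60,364),S(530,400)))
E
```

```text
[301.7198  66.8439]
dial (array([0.6331, 0.0982, 0.1069]), np.float64(0.00464706134919874))
knobtop (array([0.6319, 0.1649, 0.1231]), np.float64(0.002609144473634014))
handle end (array([ 0.5109, -0.1471,  0.1374]), np.float64(0.0028650174983325485))
pen cap end (array([ 0.7236, -0.0092,  0.0028]), np.float64(0.003420805748627264))
pen end (array([ 0.6018, -0.0276,  0.0051]), np.float64(0.005434580480518036))
sparecam hole (array([0.3913, 0.178 , 0.0112]), np.float64(0.005171335943490637))
tail knob (array([0.5125, 0.2447, 0.0956]), np.float64(0.0031549135153680114))
```

```bash
cat >> h.py <<'E'
def rel(target,yaw=None,frm=None):
    s=state(); Rt=R.from_quat(s['tool_rot'],scalar_first=True)
    d=Rt.inv().apply(np.array(target)-s['tool_pos'])
    out=[np.round(s['tool_pos'],4),'lin',np.round(d,4)]
    if yaw is not None:
        y=np.radians(yaw); G=R.from_matrix(np.c_[[np.cos(y),np.sin(y),0],[np.sin(y),-np.cos(y),0],[0,0,-1]])
        out+=['rot',np.round(np.degrees((Rt.inv()*G).as_rotvec()),2)]
    out+=['F',np.round(s['contact_force'],2),'w',round(s['gripper_width'],3),'t',round(s['time'],2)]
    print(*out)
E
python3 -c "
from h import *
rel([.67,.166,.26],90)
T=lambda x,y:(250+x/6,150+y/6)
print(atz('top',*T(130,308),.12),atz('top',*T(170,360),.133),atz('top',*T(90,360),.133))"
```

```text
[ 0.1665 -0.6018  0.2302] lin [ 0.6899 -0.6059 -0.0285] rot [ -0.08  -0.08 -74.54] F [ 0.5  -0.52  1.34] w 1.002 t 0.1
[0.54208389 0.1975783  0.12      ] [0.50742229 0.17226266 0.133     ] [0.50883189 0.21969317 0.133     ]
```

>>> {"name": "apply_moves", "arguments": {"commands": [{"linear":[0.69,-0.606,-0.03],"delta_rot":[0,0,-74.5],"fingers":255},{"linear":[0.69,-0.606,-0.03],"delta_rot":[0,0,-74.5],"fingers":255},{"linear":[0.69,-0.606,-0.03],"delta_rot":[0,0,-74.5],"fingers":255},{"linear":[0.69,-0.606,-0.03],"delta_rot":[0,0,-74.5],"fingers":255},{"linear":[0.69,-0.606,-0.03],"delta_rot":[0,0,-74.5],"fingers":255},{"linear":[0.69,-0.606,-0.03],"delta_rot":[0,0,-74.5],"fingers":255},{"linear":[0.69,-0.606,-0.03],"delta_rot":[0,0,-74.5],"fingers":255},{"linear":[0.69,-0.606,-0.03],"delta_rot":[0,0,-74.5],"fingers":255}]}}

```text
time: 0.9
tool_pos: [0.3863, -0.266, 0.2441]
tool_rot: [-0.0, 0.74, 0.673, 0.0]
contact_force: [-0.4, -0.6, -0.7]
gripper_width: -0.002
```

```bash
python3 -c "
from h import *
rel([.67,.166,.26],90)"
```

```text
[ 0.3863 -0.266   0.2441] lin [ 0.4571  0.2414 -0.0159] rot [-0.   -0.01 -5.46] F [-0.35 -0.6  -0.75] w -0.002 t 0.9
```

>>> {"name": "apply_moves", "arguments": {"commands": [{"linear":[0.457,0.241,-0.016],"delta_rot":[0,0,-5.5],"fingers":255},{"linear":[0.457,0.241,-0.016],"delta_rot":[0,0,-5.5],"fingers":255},{"linear":[0.457,0.241,-0.016],"delta_rot":[0,0,-5.5],"fingers":255},{"linear":[0.457,0.241,-0.016],"delta_rot":[0,0,-5.5],"fingers":255},{"linear":[0.457,0.241,-0.016],"delta_rot":[0,0,-5.5],"fingers":255},{"linear":[0.457,0.241,-0.016],"delta_rot":[0,0,-5.5],"fingers":255},{"linear":[0.457,0.241,-0.016],"delta_rot":[0,0,-5.5],"fingers":255},{"linear":[0.457,0.241,-0.016],"delta_rot":[0,0,-5.5],"fingers":255}]}}

```text
time: 1.7
tool_pos: [0.6075, 0.0671, 0.2562]
tool_rot: [-0.0, 0.709, 0.705, -0.0]
contact_force: [1.1, -0.1, -0.1]
gripper_width: -0.002
```

```bash
python3 -c "
from h import *
rel([.675,.166,.26],90)"
```

```text
[0.6075 0.0671 0.2562] lin [ 0.0992  0.067  -0.0038] rot [-0.04  0.01 -0.26] F [ 1.1  -0.14 -0.13] w -0.002 t 1.7
```

>>> {"name": "apply_moves", "arguments": {"commands": [{"linear":[0.045,0.03,0],"delta_rot":[0,0,0],"fingers":255},{"linear":[0.09,0.06,0],"delta_rot":[0,0,0],"fingers":255},{"linear":[0.099,0.067,0.02],"delta_rot":[0,0,0],"fingers":255},{"linear":[0.099,0.067,0.05],"delta_rot":[0,0,0],"fingers":255},{"linear":[0.099,0.067,0.09],"delta_rot":[0,0,0],"fingers":255},{"linear":[0.099,0.067,0.105],"delta_rot":[0,0,0],"fingers":255},{"linear":[0.099,0.067,0.105],"delta_rot":[0,0,0],"fingers":255},{"linear":[0.099,0.067,0.105],"delta_rot":[0,0,0],"fingers":255}]}}

```text
time: 2.5
tool_pos: [0.675, 0.1635, 0.1529]
tool_rot: [0.0, 0.709, 0.705, 0.0]
contact_force: [0.9, 0.1, 0.6]
gripper_width: 0.0
```

```bash
python3 - <<'E'
from h import *
rel([.675,.166,.105],90)
i=crop('scene',255,130,130,130,5,'s1'); print(proj('scene',state()['tool_pos']))
E
```

```text
[0.675  0.1635 0.1529] lin [ 0.0024 -0.0001  0.0479] rot [ 0.07 -0.01 -0.3 ] F [0.88 0.11 0.6 ] w 0.0 t 2.5
[301.25130988 223.7924988 ]
```

View pics/s1.png

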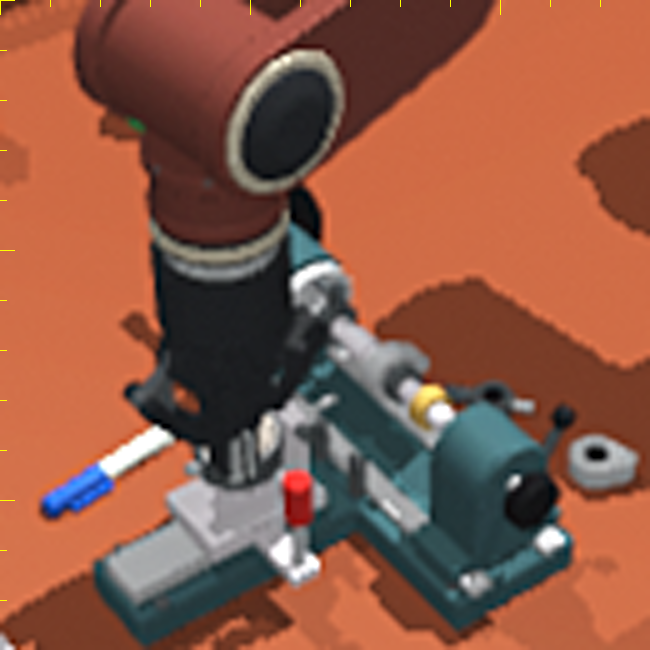

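The fingers are on the +x side of the knob (red, crop (298,498)) and clear of the dial. I'll descend and push.

>>> {"name": "apply_moves", "arguments": {"commands": [{"linear":[0.003,0,0.02],"delta_rot":[0,0,0],"fingers":255},{"linear":[0.003,0,0.04],"delta_rot":[0,0,0],"fingers":255},{"linear":[0.003,0,0.048],"delta_rot":[0,0,0],"fingers":255},{"linear":[0.003,-0.005,0.048],"delta_rot":[0,0,0],"fingers":255},{"linear":[0.003,-0.012,0.048],"delta_rot":[0,0,0],"fingers":255},{"linear":[0.003,-0.02,0.048],"delta_rot":[0,0,0],"fingers":255},{"linear":[0.003,-0.026,0.048],"delta_rot":[0,0,0],"fingers":255},{"linear":[0.003,-0.03,0.048],"delta_rot":[0,0,0],"fingers":255}]}}

```text
time: 3.35
tool_pos: [0.6455, 0.1668, 0.1058]
tool_rot: [0.002, 0.709, 0.705, 0.002]
contact_force: [4.7, -0.7, 2.0]
gripper_width: 0.0
```

>>> {"name": "apply_moves", "arguments": {"commands": [{"linear":[0,-0.003,0],"delta_rot":[0,0,0],"fingers":255},{"linear":[0,-0.006,0],"delta_rot":[0,0,0],"fingers":255},{"linear":[0,-0.008,0],"delta_rot":[0,0,0],"fingers":255},{"linear":[0,-0.01,0],"delta_rot":[0,0,0],"fingers":255},{"linear":[0,-0.011,0],"delta_rot":[0,0,0],"fingers":255},{"linear":[0,-0.012,0],"delta_rot":[0,0,0],"fingers":255},{"linear":[0,-0.012,0],"delta_rot":[0,0,0],"fingers":255},{"linear":[0,-0.012,0],"delta_rot":[0,0,0],"fingers":255}]}}

```text
time: 4.15
tool_pos: [0.6324, 0.167, 0.1037]
tool_rot: [-0.0, 0.709, 0.705, -0.0]
contact_force: [3.6, 0.8, 2.8]
gripper_width: 0.001
```

```bash
python3 - <<'E'
from h import *
rel([.625,.1668,.1058])
i=crop('scene',255,130,130,130,5,'s2'); 
E
```

```text
[0.6324 0.167  0.1037] lin [-0.0002 -0.0074 -0.0021] F [3.6  0.76 2.77] w 0.001 t 4.15
```

View pics/s2.png

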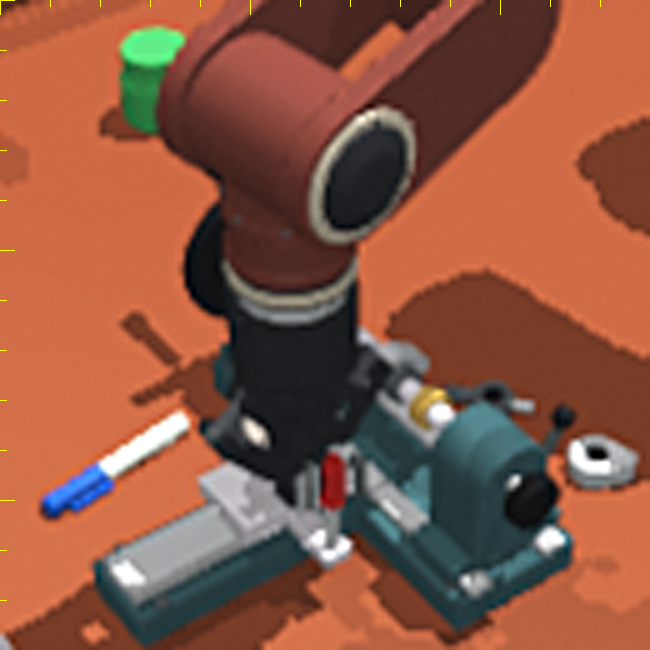

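The carriage is moving (knob now at crop (333,480)) at about 4 N, so it hasn't reached the stop yet.

>>> {"name": "apply_moves", "arguments": {"commands": [{"linear":[0,-0.001,0],"delta_rot":[0,0,0],"fingers":255},{"linear":[0,-0.002,0],"delta_rot":[0,0,0],"fingers":255},{"linear":[0,-0.003,0],"delta_rot":[0,0,0],"fingers":255},{"linear":[0,-0.004,0],"delta_rot":[0,0,0],"fingers":255},{"linear":[0,-0.005,0],"delta_rot":[0,0,0],"fingers":255},{"linear":[0,-0.006,0],"delta_rot":[0,0,0],"fingers":255},{"linear":[0,-0.006,0],"delta_rot":[0,0,0],"fingers":255},{"linear":[0,-0.006,0],"delta_rot":[0,0,0],"fingers":255}]}}

```text
time: 5.0
tool_pos: [0.6305, 0.1669, 0.1041]
tool_rot: [0.004, 0.709, 0.705, 0.004]
contact_force: [18.7, 1.3, -5.9]
gripper_width: -0.002
```

>>> {"name": "apply_moves", "arguments": {"commands": [{"linear":[0,0.01,0],"delta_rot":[0,0,0],"fingers":255},{"linear":[0,0.02,-0.02],"delta_rot":[0,0,0],"fingers":255},{"linear":[0,0.02,-0.06],"delta_rot":[0,0,0],"fingers":255},{"linear":[0,0.02,-0.11],"delta_rot":[0,0,0],"fingers":255},{"linear":[-0.04,0,-0.14],"delta_rot":[0,0,0],"fingers":0},{"linear":[-0.08,-0.02,-0.14],"delta_rot":[0,0,0],"fingers":0},{"linear":[-0.12,-0.04,-0.14],"delta_rot":[0,0,0],"fingers":0},{"linear":[-0.16,-0.06,-0.14],"delta_rot":[0,0,0],"fingers":0}]}}

```text
time: 5.8
tool_pos: [0.563, 0.0064, 0.2422]
tool_rot: [-0.002, 0.709, 0.706, -0.002]
contact_force: [-0.2, -0.1, -0.1]
gripper_width: 0.676
```

```bash
python3 - <<'E'
from h import *
rel([.511,-.126,.2],90)
E
```

```text
[0.563  0.0064 0.2422] lin [-0.1326 -0.0512  0.0424] rot [-0.31 -0.04 -0.24] F [-0.15 -0.08 -0.09] w 0.676 t 5.8
```

>>> {"name": "apply_moves", "arguments": {"commands": [{"linear":[-0.045,-0.017,0.005],"delta_rot":[0,0,0],"fingers":0},{"linear":[-0.09,-0.034,0.01],"delta_rot":[0,0,0],"fingers":0},{"linear":[-0.13,-0.05,0.02],"delta_rot":[0,0,-0.2],"fingers":0},{"linear":[-0.133,-0.051,0.042],"delta_rot":[0,0,-0.2],"fingers":0},{"linear":[-0.133,-0.051,0.042],"delta_rot":[0,0,-0.2],"fingers":0},{"linear":[-0.133,-0.051,0.042],"delta_rot":[0,0,-0.2],"fingers":0},{"linear":[-0.133,-0.051,0.042],"delta_rot":[0,0,-0.2],"fingers":0},{"linear":[-0.133,-0.051,0.042],"delta_rot":[0,0,-0.2],"fingers":0}]}}

```text
time: 6.6
tool_pos: [0.5147, -0.1248, 0.2027]
tool_rot: [0.0, 0.707, 0.707, 0.0]
contact_force: [1.1, 0.3, -0.0]
gripper_width: 0.999
```

```bash
python3 - <<'E'
from h import *
rel([.511,-.126,.123],90)
crop('top',250,150,130,100,6,'t3'); crop('scene',255,110,130,120,5,'s3')
E
```

```text
[ 0.5147 -0.1248  0.2027] lin [-0.0012 -0.0037  0.0797] rot [0.05 0.01 0.01] F [ 1.14  0.32 -0.03] w 0.999 t 6.6
```

View pics/t3.png

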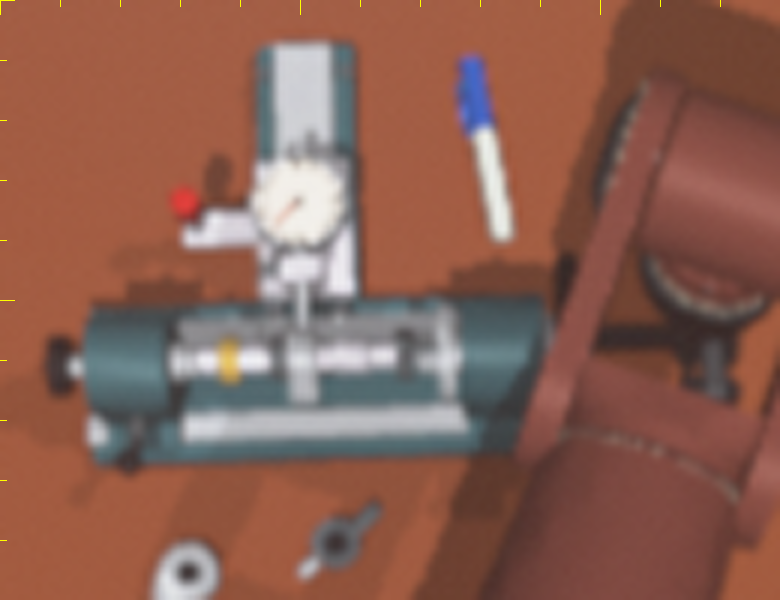

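View pics/s3.png

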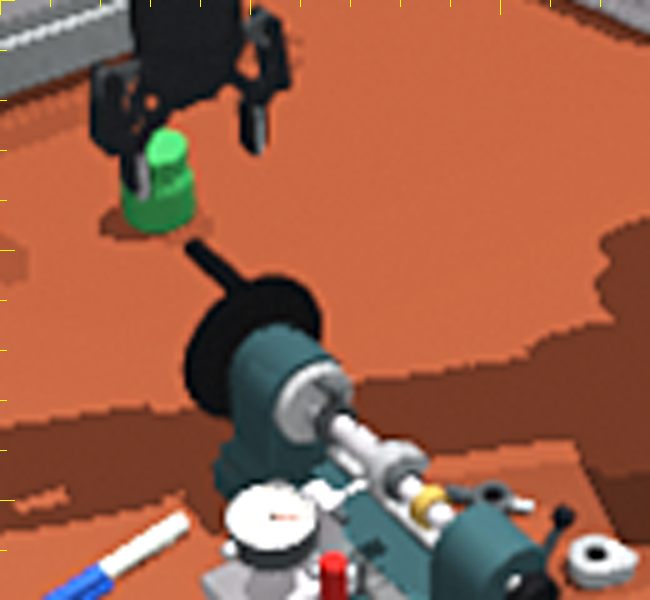

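The gauge is in: the dial moved about 7.5 px (26 mm), and the needle reads about 0.9 rad, which is the round back. The open jaws straddle the line of the handle. I'll descend and grip.

>>> {"name": "apply_moves", "arguments": {"commands": [{"linear":[-0.001,-0.004,0.03],"delta_rot":[0,0,0],"fingers":0},{"linear":[-0.001,-0.004,0.06],"delta_rot":[0,0,0],"fingers":0},{"linear":[-0.001,-0.004,0.08],"delta_rot":[0,0,0],"fingers":0},{"linear":[-0.001,-0.004,0.08],"delta_rot":[0,0,0],"fingers":0},{"linear":[-0.001,-0.004,0.08],"delta_rot":[0,0,0],"fingers":255},{"linear":[-0.001,-0.004,0.08],"delta_rot":[0,0,0],"fingers":255},{"linear":[-0.001,-0.004,0.08],"delta_rot":[0,0,0],"fingers":255},{"linear":[-0.001,-0.004,0.08],"delta_rot":[0,0,0],"fingers":255}]}}

```text
time: 7.5
tool_pos: [0.5108, -0.1268, 0.1231]
tool_rot: [0.001, 0.708, 0.707, 0.0]
contact_force: [-0.9, -0.4, -0.7]
gripper_width: 0.332
```

```bash
python3 - <<'E'
from h import *
rel([.511,-.126,.123],90);print(state()['ft_torque'])
crop('scene',255,90,130,120,5,'s4')
E
```

```text
[ 0.5108 -0.1268  0.1231] lin [0.0008 0.0002 0.0001] rot [ 0.12  0.05 -0.08] F [-0.91 -0.41 -0.67] w 0.332 t 7.5
[0.04341726 0.03667841 0.04128004]
```

View pics/s4.png

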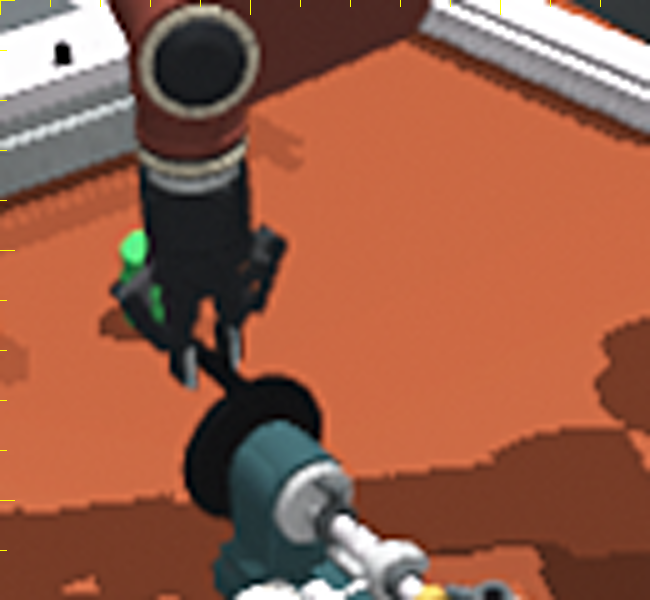

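The jaws are around the bar and still closing.

>>> {"name": "apply_moves", "arguments": {"commands": [{"linear":[0,0,0],"delta_rot":[0,0,0],"fingers":255},{"linear":[0,0,0],"delta_rot":[0,0,0],"fingers":255},{"linear":[0,0,0],"delta_rot":[0,0,0],"fingers":255},{"linear":[0,0,0],"delta_rot":[0,0,0],"fingers":255},{"linear":[0,0,0],"delta_rot":[0,0,0],"fingers":255},{"linear":[0,0,0],"delta_rot":[0,0,0],"fingers":255},{"linear":[0,0,0],"delta_rot":[0,0,0],"fingers":255},{"linear":[0,0,0],"delta_rot":[0,0,0],"fingers":255}]}}

```text
time: 8.35
tool_pos: [0.5107, -0.1268, 0.123]
tool_rot: [0.001, 0.708, 0.707, 0.0]
contact_force: [0.1, 0.8, 6.8]
gripper_width: 0.169
```

Gripped. Next I'll work out waypoints for the circle of 42 mm radius, about a centre near x=0.509 and z=0.100.

```bash
cat >> h.py <<'E'
def arc(t0,step,n=8,r=.042):
    for i in range(1,n+1):
        t=t0+step*i
        print([0,round(r*(np.sin(t)-np.sin(t0)),4),round(r*(np.cos(t0)-np.cos(t)),4)])
E
python3 -c "
from h import *
arc(.04,.15)"
```

```text
[0, np.float64(0.0063), np.float64(0.0007)]
[0, np.float64(0.0123), np.float64(0.0024)]
[0, np.float64(0.0181), np.float64(0.0049)]
[0, np.float64(0.0234), np.float64(0.0083)]
[0, np.float64(0.0282), np.float64(0.0124)]
[0, np.float64(0.0322), np.float64(0.0172)]
[0, np.float64(0.0356), np.float64(0.0225)]
[0, np.float64(0.038), np.float64(0.0283)]
```

>>> {"name": "apply_moves", "arguments": {"commands": [{"linear":[0,0.0063,0.0007],"delta_rot":[0,0,0],"fingers":255},{"linear":[0,0.0123,0.0024],"delta_rot":[0,0,0],"fingers":255},{"linear":[0,0.0181,0.0049],"delta_rot":[0,0,0],"fingers":255},{"linear":[0,0.0234,0.0083],"delta_rot":[0,0,0],"fingers":255},{"linear":[0,0.0282,0.0124],"delta_rot":[0,0,0],"fingers":255},{"linear":[0,0.0322,0.0172],"delta_rot":[0,0,0],"fingers":255},{"linear":[0,0.0356,0.0225],"delta_rot":[0,0,0],"fingers":255},{"linear":[0,0.038,0.0283],"delta_rot":[0,0,0],"fingers":255}]}}

```text
time: 9.15
tool_pos: [0.554, -0.1267, 0.0977]
tool_rot: [0.005, 0.708, 0.706, 0.005]
contact_force: [11.0, 3.9, 6.6]
gripper_width: 0.173
```

```bash
python3 - <<'E'
from h import *
rel([.551,-.126,.081],90)
a=crop('top',280,165,70,70,8,'t5');b=crop('scene',255,90,130,120,5,'s5')
E
```

```text
[ 0.554  -0.1267  0.0977] lin [ 0.0007 -0.0032  0.0166] rot [ 0.84  0.05 -0.1 ] F [10.96  3.89  6.59] w 0.173 t 9.15
```

View pics/t5.png

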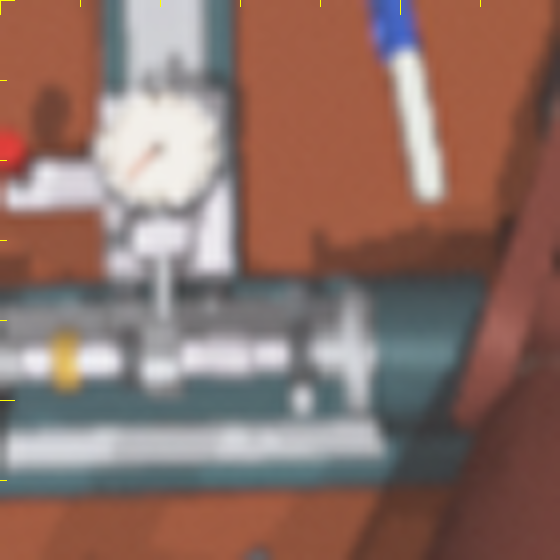

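View pics/s5.png

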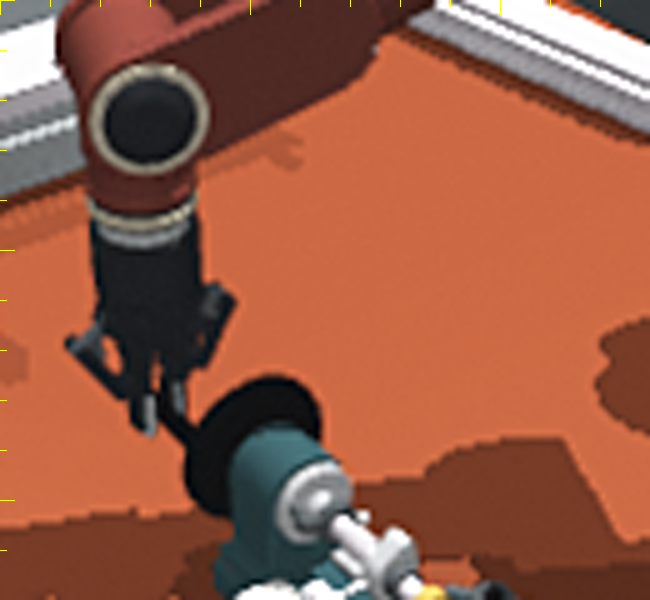

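The measured points fit a centre of (0.5153, 0.0813) with start angle -0.11, so the axis is 6 mm further out in x than I assumed. The needle is still at about 0.85 rad, on the round back. I'll carry on with the corrected centre.

```bash
cat >> h.py <<'E'
def arc2(cmd,c,ts,r=.042):
    for t in ts: print(round(float(t),2),round(float(c[0]+r*np.sin(t)-cmd[0]),4),round(float(cmd[1]-c[1]-r*np.cos(t)),4))
    print('endcmd',c[0]+r*np.sin(t),c[1]+r*np.cos(t))
E
python3 -c "
from h import *
arc2([.5487,.0947],[.5153,.0813],np.arange(1.2,2.4,.15))"
```

```text
1.2 0.0057 -0.0018
1.35 0.0076 0.0042
1.5 0.0085 0.0104
1.65 0.0085 0.0167
1.8 0.0075 0.0229
1.95 0.0056 0.0289
2.1 0.0029 0.0346
2.25 -0.0007 0.0398
endcmd 0.5479790742692927 0.05491670784564498
```

>>> {"name": "apply_moves", "arguments": {"commands": [{"linear":[0,0.0057,-0.0018],"delta_rot":[0,0,0],"fingers":255},{"linear":[0,0.0076,0.0042],"delta_rot":[0,0,0],"fingers":255},{"linear":[0,0.0085,0.0104],"delta_rot":[0,0,0],"fingers":255},{"linear":[0,0.0085,0.0167],"delta_rot":[0,0,0],"fingers":255},{"linear":[0,0.0075,0.0229],"delta_rot":[0,0,0],"fingers":255},{"linear":[0,0.0056,0.0289],"delta_rot":[0,0,0],"fingers":255},{"linear":[0,0.0029,0.0346],"delta_rot":[0,0,0],"fingers":255},{"linear":[0,-0.0007,0.0398],"delta_rot":[0,0,0],"fingers":255}]}}

```text
time: 10.05
tool_pos: [0.5461, -0.1266, 0.0528]
tool_rot: [-0.001, 0.708, 0.707, -0.001]
contact_force: [-1.9, -0.2, 4.3]
gripper_width: 0.172
```

```bash
python3 - <<'E'
from h import *
rel([.548,-.126,.0549],90)
a=crop('top',280,165,70,70,8,'t6')
arc2([.548,.0549],[.5153,.0813],np.arange(2.4,3.6,.15))
E
```

```text
[ 0.5461 -0.1266  0.0528] lin [ 0.0006  0.0019 -0.0021] rot [-0.14 -0.   -0.08] F [-1.93 -0.16  4.33] w 0.172 t 10.05
2.4 -0.0043 0.0046
2.55 -0.0093 0.0085
2.7 -0.0148 0.0116
2.85 -0.0206 0.0138
3.0 -0.0268 0.0152
3.15 -0.0331 0.0156
3.3 -0.0393 0.0151
3.45 -0.0454 0.0136
3.6 -0.0513 0.0113
endcmd 0.4967141413816162 0.04363614651396581
```

View pics/t6.png

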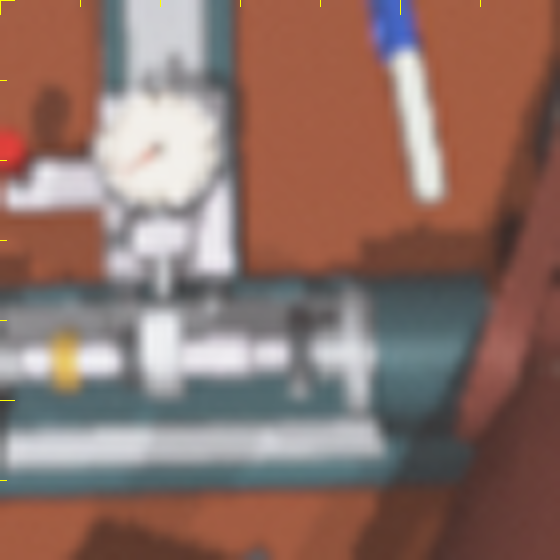

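The forces are low, so the centre is right. The needle has started to lift (about 1.1 rad at θ≈2.3). I'll continue.

>>> {"name": "apply_moves", "arguments": {"commands": [{"linear":[0,-0.0043,0.0046],"delta_rot":[0,0,0],"fingers":255},{"linear":[0,-0.0093,0.0085],"delta_rot":[0,0,0],"fingers":255},{"linear":[0,-0.0148,0.0116],"delta_rot":[0,0,0],"fingers":255},{"linear":[0,-0.0206,0.0138],"delta_rot":[0,0,0],"fingers":255},{"linear":[0,-0.0206,0.0138],"delta_rot":[0,0,0],"fingers":255},{"linear":[0,-0.0206,0.0138],"delta_rot":[0,0,0],"fingers":255},{"linear":[0,-0.0206,0.0138],"delta_rot":[0,0,0],"fingers":255},{"linear":[0,-0.0206,0.0138],"delta_rot":[0,0,0],"fingers":255}]}}

```text
time: 10.9
tool_pos: [0.5263, -0.1267, 0.0407]
tool_rot: [-0.0, 0.708, 0.707, -0.0]
contact_force: [-2.8, -0.1, 5.7]
gripper_width: 0.17
```

```bash
cat >> h.py <<'E'
def needle(name):
    im=eyes.grab_frame('top'); crop('top',285,168,30,30,16,name,im)
    s=state();p=s['tool_pos'];print('theta',np.arctan2(p[0]-.5153,p[2]-.0813)%(2*np.pi),'r',np.hypot(p[0]-.5153,p[2]-.0813),'F',np.round(s['contact_force'],1),'pos',np.round(p,4),'t',s['time'])
E
python3 - <<'E'
from h import *
needle('n7')
arc2([.5274,.0411],[.5153,.0813],np.arange(3.0,4.1,.15))
E
```

```text
theta 2.877324943928986 r 0.042129586253866216 F [-3.4 -0.1  7.3] pos [ 0.5263 -0.1267  0.0406] t 10.95
3.0 -0.0062 0.0014
3.15 -0.0125 0.0018
3.3 -0.0187 0.0013
3.45 -0.0248 -0.0002
3.6 -0.0307 -0.0025
3.75 -0.0361 -0.0057
3.9 -0.041 -0.0097
4.05 -0.0452 -0.0144
endcmd 0.4821819393140998 0.05546990018592584
```

View pics/n7.png

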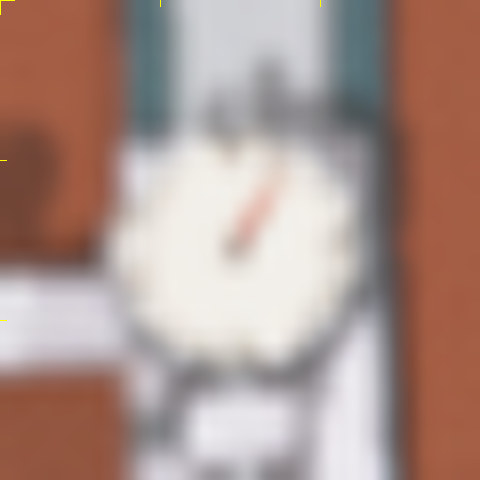

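The needle points up-right at about 3.7 rad (9.5 mm) at θ=2.88, so the peak should be near θ≈3.18. I'll check there, then finish the turn.

>>> {"name": "apply_moves", "arguments": {"commands": [{"linear":[0,-0.0062,0.0014],"delta_rot":[0,0,0],"fingers":255},{"linear":[0,-0.0125,0.0018],"delta_rot":[0,0,0],"fingers":255},{"linear":[0,-0.0125,0.0018],"delta_rot":[0,0,0],"fingers":255},{"linear":[0,-0.0125,0.0018],"delta_rot":[0,0,0],"fingers":255},{"linear":[0,-0.0125,0.0018],"delta_rot":[0,0,0],"fingers":255},{"linear":[0,-0.0125,0.0018],"delta_rot":[0,0,0],"fingers":255},{"linear":[0,-0.0125,0.0018],"delta_rot":[0,0,0],"fingers":255},{"linear":[0,-0.0125,0.0018],"delta_rot":[0,0,0],"fingers":255}]}}

```text
time: 11.75
tool_pos: [0.5142, -0.1268, 0.0392]
tool_rot: [0.0, 0.708, 0.707, -0.0]
contact_force: [-2.9, 0.5, 8.1]
gripper_width: 0.173
```

```bash

python3 - <<'E'
from h import *
needle('n8')
arc2([.5149,.0393],[.5153,.0813],np.arange(3.3,4.4,.15))
E
```

```text
theta 3.167450491330709 r 0.04211808795356153 F [-1.9  1.2  8.3] pos [ 0.5142 -0.1268  0.0392] t 11.8
3.3 -0.0062 -0.0005
3.45 -0.0123 -0.002
3.6 -0.0182 -0.0043
3.75 -0.0236 -0.0075
3.9 -0.0285 -0.0115
4.05 -0.0327 -0.0162
4.2 -0.0362 -0.0214
4.35 -0.0389 -0.0271
endcmd 0.4760277917425451 0.06641061926797845
```

View pics/n8.png

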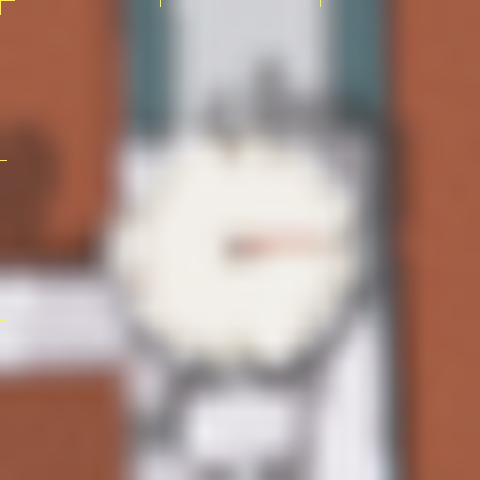

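The needle points right at about 4.7 rad at θ=3.17, which is the peak. I'll check the symmetry on the far side while continuing the turn.

>>> {"name": "apply_moves", "arguments": {"commands": [{"linear":[0,-0.0062,-0.0005],"delta_rot":[0,0,0],"fingers":255},{"linear":[0,-0.0123,-0.002],"delta_rot":[0,0,0],"fingers":255},{"linear":[0,-0.0123,-0.002],"delta_rot":[0,0,0],"fingers":255},{"linear":[0,-0.0123,-0.002],"delta_rot":[0,0,0],"fingers":255},{"linear":[0,-0.0123,-0.002],"delta_rot":[0,0,0],"fingers":255},{"linear":[0,-0.0123,-0.002],"delta_rot":[0,0,0],"fingers":255},{"linear":[0,-0.0123,-0.002],"delta_rot":[0,0,0],"fingers":255},{"linear":[0,-0.0123,-0.002],"delta_rot":[0,0,0],"fingers":255}]}}

```text
time: 12.6
tool_pos: [0.5021, -0.1268, 0.0412]
tool_rot: [0.001, 0.708, 0.707, 0.0]
contact_force: [-0.4, 0.9, 8.9]
gripper_width: 0.171
```

```bash

python3 - <<'E'
from h import *
needle('n9')
arc2([.5026,.0413],[.5153,.0813],np.arange(3.6,4.7,.15))
E
```

```text
theta 3.4590748811376626 r 0.042153212355823096 F [-0.7  0.2  8.4] pos [ 0.5021 -0.1268  0.0413] t 12.65
3.6 -0.0059 -0.0023
3.75 -0.0113 -0.0055
3.9 -0.0162 -0.0095
4.05 -0.0204 -0.0142
4.2 -0.0239 -0.0194
4.35 -0.0266 -0.0251
4.5 -0.0284 -0.0311
4.65 -0.0292 -0.0374
endcmd 0.47338171357212705 0.0786813623865063
```

View pics/n9.png

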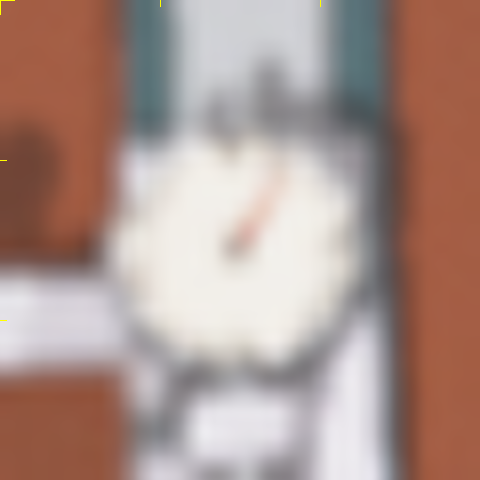

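The reading at θ=3.459 matches the one at 2.877, so the peak is at θ≈3.168. I'll finish the full turn.

>>> {"name": "apply_moves", "arguments": {"commands": [{"linear":[0,-0.0059,-0.0023],"delta_rot":[0,0,0],"fingers":255},{"linear":[0,-0.0113,-0.0055],"delta_rot":[0,0,0],"fingers":255},{"linear":[0,-0.0162,-0.0095],"delta_rot":[0,0,0],"fingers":255},{"linear":[0,-0.0204,-0.0142],"delta_rot":[0,0,0],"fingers":255},{"linear":[0,-0.0239,-0.0194],"delta_rot":[0,0,0],"fingers":255},{"linear":[0,-0.0266,-0.0251],"delta_rot":[0,0,0],"fingers":255},{"linear":[0,-0.0284,-0.0311],"delta_rot":[0,0,0],"fingers":255},{"linear":[0,-0.0292,-0.0374],"delta_rot":[0,0,0],"fingers":255}]}}

```text
time: 13.45
tool_pos: [0.4733, -0.1269, 0.0778]
tool_rot: [0.002, 0.708, 0.706, 0.001]
contact_force: [8.4, -1.9, -2.0]
gripper_width: 0.169
```

```bash

python3 - <<'E'
from h import *
needle('n10')
arc2([.4734,.0787],[.5153,.0813],np.arange(4.8,5.9,.15))
E
```

```text
theta 4.650382737290689 r 0.04209859653734092 F [ 5.4 -2.3  3.4] pos [ 0.4733 -0.1269  0.0787] t 13.5
4.8 0.0001 -0.0063
4.95 0.0011 -0.0125
5.1 0.003 -0.0185
5.25 0.0058 -0.0241
5.4 0.0094 -0.0293
5.55 0.0138 -0.0338
5.7 0.0188 -0.0377
5.85 0.0243 -0.0407
endcmd 0.49766991125072596 0.1194205977221334
```

>>> {"name": "apply_moves", "arguments": {"commands": [{"linear":[0,0.0001,-0.0063],"delta_rot":[0,0,0],"fingers":255},{"linear":[0,0.0011,-0.0125],"delta_rot":[0,0,0],"fingers":255},{"linear":[0,0.003,-0.0185],"delta_rot":[0,0,0],"fingers":255},{"linear":[0,0.0058,-0.0241],"delta_rot":[0,0,0],"fingers":255},{"linear":[0,0.0094,-0.0293],"delta_rot":[0,0,0],"fingers":255},{"linear":[0,0.0138,-0.0338],"delta_rot":[0,0,0],"fingers":255},{"linear":[0,0.0188,-0.0377],"delta_rot":[0,0,0],"fingers":255},{"linear":[0,0.0243,-0.0407],"delta_rot":[0,0,0],"fingers":255}]}}

```text
time: 14.3
tool_pos: [0.4943, -0.1268, 0.1176]
tool_rot: [-0.003, 0.708, 0.707, -0.003]
contact_force: [-6.3, -2.2, 7.3]
gripper_width: 0.173
```

```bash

python3 - <<'E'
from h import *
needle('n11')
arc2([.4977,.1194],[.5153,.0813],np.arange(6.0,7.1,.15))
E
```

```text
theta 5.808394254878507 r 0.0419706354565095 F [-3.4 -0.9  3.3] pos [ 0.4961 -0.1268  0.1186] t 14.35
6.0 0.0059 -0.0022
6.15 0.012 -0.0035
6.3 0.0183 -0.0039
6.45 0.0246 -0.0033
6.6 0.0307 -0.0018
6.75 0.0365 0.0006
6.9 0.0419 0.0038
7.05 0.0467 0.0079
endcmd 0.5444414876870501 0.11154522599329528
```

View pics/n11.png

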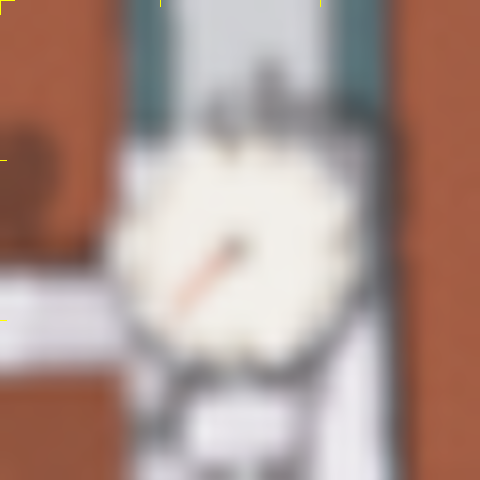

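The needle is back on the round part (about 0.8). I'll continue forward past a full turn and round to the peak at θ = 3.168 + 2π = 9.451.

>>> {"name": "apply_moves", "arguments": {"commands": [{"linear":[0,0.0059,-0.0022],"delta_rot":[0,0,0],"fingers":255},{"linear":[0,0.012,-0.0035],"delta_rot":[0,0,0],"fingers":255},{"linear":[0,0.0183,-0.0039],"delta_rot":[0,0,0],"fingers":255},{"linear":[0,0.0246,-0.0033],"delta_rot":[0,0,0],"fingers":255},{"linear":[0,0.0307,-0.0018],"delta_rot":[0,0,0],"fingers":255},{"linear":[0,0.0365,0.0006],"delta_rot":[0,0,0],"fingers":255},{"linear":[0,0.0419,0.0038],"delta_rot":[0,0,0],"fingers":255},{"linear":[0,0.0467,0.0079],"delta_rot":[0,0,0],"fingers":255}]}}

```text
time: 15.15
tool_pos: [0.5445, -0.1266, 0.1113]
tool_rot: [0.001, 0.708, 0.707, 0.001]
contact_force: [2.2, 0.1, 4.8]
gripper_width: 0.173
```

```bash

python3 - <<'E'
from h import *
needle('n12')
arc2([.5444,.1115],[.5153,.0813],np.arange(7.2,8.3,.15))
arc2([.5525,.0622],[.5153,.0813],[8.4,8.55,8.7,8.85,9.0,9.15,9.3,9.445])
E
```

```text
theta 0.7946101960863572 r 0.04188718231076167 F [ 5.5 -1.2  2.7] pos [ 0.5452 -0.1266  0.1106] t 15.2
7.2 0.0042 0.0046
7.35 0.0077 0.0099
7.5 0.0103 0.0156
7.65 0.012 0.0217
7.8 0.0128 0.0279
7.95 0.0127 0.0342
8.1 0.0116 0.0404
8.25 0.0096 0.0464
endcmd 0.5540493768300522 0.06509858662700654
8.4 -0.0013 0.0027
8.55 -0.005 0.0078
8.7 -0.0094 0.0123
8.85 -0.0144 0.0162
9.0 -0.0199 0.0192
9.15 -0.0258 0.0213
9.3 -0.032 0.0226
9.45 -0.038 0.0229
endcmd 0.5144507322370431 0.03930858725564473
```

>>> {"name": "apply_moves", "arguments": {"commands": [{"linear":[0,0.0042,0.0046],"delta_rot":[0,0,0],"fingers":255},{"linear":[0,0.0077,0.0099],"delta_rot":[0,0,0],"fingers":255},{"linear":[0,0.0103,0.0156],"delta_rot":[0,0,0],"fingers":255},{"linear":[0,0.012,0.0217],"delta_rot":[0,0,0],"fingers":255},{"linear":[0,0.0128,0.0279],"delta_rot":[0,0,0],"fingers":255},{"linear":[0,0.0127,0.0342],"delta_rot":[0,0,0],"fingers":255},{"linear":[0,0.0116,0.0404],"delta_rot":[0,0,0],"fingers":255},{"linear":[0,0.0096,0.0464],"delta_rot":[0,0,0],"fingers":255}]}}

```text
time: 16.0
tool_pos: [0.5527, -0.1266, 0.0625]
tool_rot: [-0.0, 0.708, 0.707, -0.0]
contact_force: [3.0, -2.7, 0.8]
gripper_width: 0.171
```

```bash

python3 - <<'E'
from h import *
needle('n13')
arc2([.554,.0651],[.5153,.0813],[8.4,8.55,8.7,8.85,9.0,9.15,9.3,9.45])
E
```

```text
theta 2.0755933993049203 r 0.04179096146260325 F [ 5.9 -3.2 -4.6] pos [ 0.5519 -0.1266  0.0611] t 16.05
8.4 -0.0028 0.0056
8.55 -0.0065 0.0107
8.7 -0.0109 0.0152
8.85 -0.0159 0.0191
9.0 -0.0214 0.0221
9.15 -0.0273 0.0242
9.3 -0.0335 0.0255
9.45 -0.0398 0.0258
endcmd 0.5142407866639663 0.039313358468332234
```

>>> {"name": "apply_moves", "arguments": {"commands": [{"linear":[0,-0.0028,0.0056],"delta_rot":[0,0,0],"fingers":255},{"linear":[0,-0.0065,0.0107],"delta_rot":[0,0,0],"fingers":255},{"linear":[0,-0.0109,0.0152],"delta_rot":[0,0,0],"fingers":255},{"linear":[0,-0.0159,0.0191],"delta_rot":[0,0,0],"fingers":255},{"linear":[0,-0.0214,0.0221],"delta_rot":[0,0,0],"fingers":255},{"linear":[0,-0.0273,0.0242],"delta_rot":[0,0,0],"fingers":255},{"linear":[0,-0.0335,0.0255],"delta_rot":[0,0,0],"fingers":255},{"linear":[0,-0.0398,0.0258],"delta_rot":[0,0,0],"fingers":255}]}}

```text
time: 16.85
tool_pos: [0.5142, -0.1268, 0.0392]
tool_rot: [0.001, 0.708, 0.707, 0.001]
contact_force: [2.2, -0.5, 7.9]
gripper_width: 0.172
```

>>> {"name": "apply_moves", "arguments": {"commands": [{"linear":[0,0,0],"delta_rot":[0,0,0],"fingers":255},{"linear":[0,0,0],"delta_rot":[0,0,0],"fingers":255},{"linear":[0,0,0],"delta_rot":[0,0,0],"fingers":255},{"linear":[0,0,0],"delta_rot":[0,0,0],"fingers":255},{"linear":[0,0,0],"delta_rot":[0,0,0],"fingers":255},{"linear":[0,0,0],"delta_rot":[0,0,0],"fingers":255},{"linear":[0,0,0],"delta_rot":[0,0,0],"fingers":255},{"linear":[0,0,0],"delta_rot":[0,0,0],"fingers":255}]}}

```text
time: 17.65
tool_pos: [0.5134, -0.1268, 0.0392]
tool_rot: [0.0, 0.708, 0.707, -0.0]
contact_force: [-2.6, -0.1, 9.8]
gripper_width: 0.17
```

```bash

python3 - <<'E'
from h import *
needle('n14')
E
```

```text
theta 3.185547489378398 r 0.04216705666391247 F [-1.5 -0.9  9.1] pos [ 0.5134 -0.1267  0.0392] t 17.7
```

View pics/n14.png

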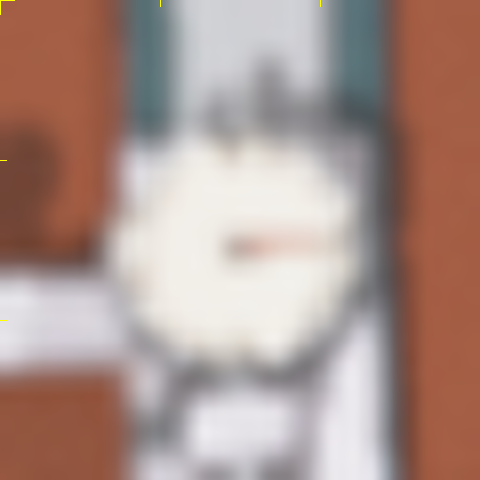

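At the peak again after the full turn (needle at about 4.7 rad). I'll release.

>>> {"name": "apply_moves", "arguments": {"commands": [{"linear":[0,0,0],"delta_rot":[0,0,0],"fingers":120},{"linear":[0,0,0],"delta_rot":[0,0,0],"fingers":60},{"linear":[0,0,0],"delta_rot":[0,0,0],"fingers":0},{"linear":[0,0,0],"delta_rot":[0,0,0],"fingers":0},{"linear":[0,0,0],"delta_rot":[0,0,0],"fingers":0},{"linear":[0,0,0],"delta_rot":[0,0,0],"fingers":0},{"linear":[0,0,0],"delta_rot":[0,0,0],"fingers":0},{"linear":[0,0,0],"delta_rot":[0,0,0],"fingers":0}]}}

```text
time: 18.5
tool_pos: [0.5136, -0.1265, 0.0381]
tool_rot: [-0.0, 0.708, 0.707, 0.0]
contact_force: [-0.7, -0.6, -0.6]
gripper_width: 1.003
```

```bash

python3 - <<'E'
from h import *
needle('n15'); print(state()['gripper_width'])
crop('scene',255,90,130,120,5,'s15')
E
```

```text
theta 3.181624005439398 r 0.043255598853564614 F [ 0.1  0.3 -0.8] pos [ 0.5136 -0.1265  0.0381] t 18.55
0.9985959227701274
```

View pics/n15.png

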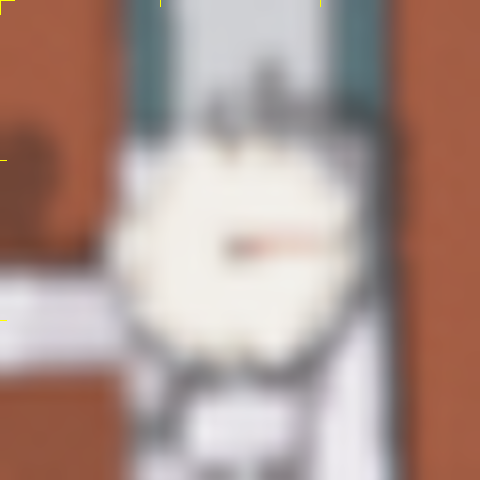

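View pics/s15.png

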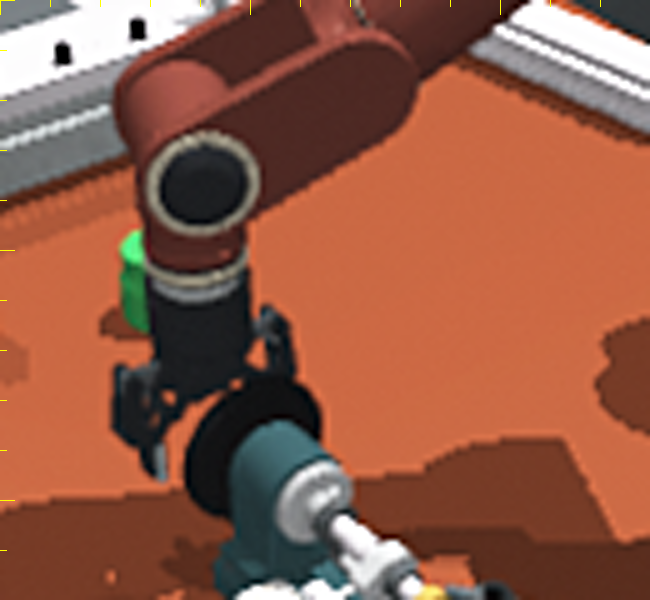

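The jaws are open and clear, and the needle is still at its peak. I'll retreat straight up.

>>> {"name": "apply_moves", "arguments": {"commands": [{"linear":[0,0,-0.02],"delta_rot":[0,0,0],"fingers":0},{"linear":[0,0,-0.05],"delta_rot":[0,0,0],"fingers":0},{"linear":[0,0,-0.09],"delta_rot":[0,0,0],"fingers":0},{"linear":[0,0,-0.13],"delta_rot":[0,0,0],"fingers":0},{"linear":[0,0,-0.17],"delta_rot":[0,0,0],"fingers":0},{"linear":[0,0,-0.2],"delta_rot":[0,0,0],"fingers":0},{"linear":[-0.03,0,-0.2],"delta_rot":[0,0,0],"fingers":0},{"linear":[-0.03,0,-0.2],"delta_rot":[0,0,0],"fingers":0}]}}

```text
time: 19.4
tool_pos: [0.5141, -0.1587, 0.2399]
tool_rot: [0.002, 0.708, 0.706, 0.0]
contact_force: [-0.6, 0.3, -0.6]
gripper_width: 1.002
```

>>> {"name": "apply_moves", "arguments": {"commands": [{"linear":[0,0,0],"delta_rot":[0,0,0],"fingers":0},{"linear":[0,0,0],"delta_rot":[0,0,0],"fingers":0},{"linear":[0,0,0],"delta_rot":[0,0,0],"fingers":0},{"linear":[0,0,0],"delta_rot":[0,0,0],"fingers":0},{"linear":[0,0,0],"delta_rot":[0,0,0],"fingers":0},{"linear":[0,0,0],"delta_rot":[0,0,0],"fingers":0},{"linear":[0,0,0],"delta_rot":[0,0,0],"fingers":0},{"linear":[0,0,0],"delta_rot":[0,0,0],"fingers":0}]}}

```text
time: 20.2
tool_pos: [0.5135, -0.1565, 0.2381]
tool_rot: [0.0, 0.708, 0.707, 0.0]
contact_force: [-0.3, 0.5, 0.1]
gripper_width: 1.005
```

```bash

python3 - <<'E'
from h import *
needle('n16')
cv2.imwrite('pics/t16.png',eyes.grab_frame('top')[:,:,::-1])
E
```

```text
theta 6.271693113628525 r 0.15677868846687887 F [-0.1 -0.6 -0.4] pos [ 0.5135 -0.1565  0.2381] t 20.25
```

View pics/n16.png

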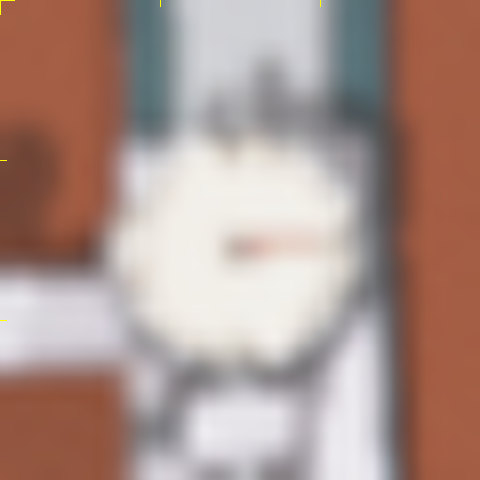

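View pics/t16.png

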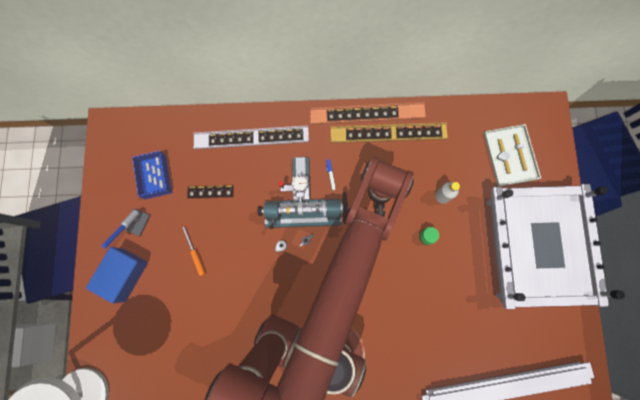

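The needle is steady at about 4.7 rad (peak), the bystanders are where they were, and the arm is clear.

```bash
python3 -c "
from plant import job_done
print(job_done())"
```

```text
the job is handed in; nothing more can be done
None
```

The job is handed in, with the gauge fully in and the camshaft standing at the cam's high spot. No verdict was reported.

- **Gauge:** I pushed it in by its red knob with the fingers shut until it stopped firmly, with the force rising from about 4 N to 19 N. The needle then read about 0.8–0.9 rad on the cam's round back, as expected for fully in.
- **Turn:** I gripped the crank handle and turned it forward through about one and a half turns, from -0.11 rad to about 9.45 rad. That covers the full turn.
- **High spot:** The needle read the same (about 3.7 rad) at 2.88 and 3.46 rad of camshaft, which puts the peak at 3.17 rad. I stopped at 3.18 rad one turn later, within about 1 degree of it.
- **Last checks:** After releasing and backing off, the needle stayed at about 4.7 rad (the 12 mm peak). The arm touched nothing, and in the last top picture nothing on the bench had visibly moved. The clock stood at about 20 s.
- **Disagreements:**
  - The two cameras differed by 7–9 mm in y.
  - My first estimate of the shaft axis was about 6 mm off in x. I corrected it during the turn from the measured tool positions, and the largest sideways force while turning was about 11 N.

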